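# Sort full and empty paint canisters from a revolving carousel

### The arm

A 7-joint arm with a two-finger parallel gripper is mounted at the origin on the work surface. World frame = base frame: x ahead of the robot, y to its left, z up, the work surface at z = 0. Lengths are in m, angles in rad, forces in N, time in s.
With the tool pointing down it reaches from about 0.4 to 0.875 m from the base axis. Payload 19.3 kg.
Tool frame: the origin (TCP) lies at the very end of the fingers, on their centre line; the grasp point (between the pads) lies 19 mm behind it (hold_point_z is the distance from the TCP to the grasp point, in m); z points along the fingers, y is the line along which they close (so a half turn about z gives the same grasp; the last joint's range is limited). The gripper opens to 85 mm and grips with 20 to 120 N. Pads are 22 mm wide; open, the fingers measure 114 mm over their backs; the gripper's body (76 mm by 85 mm) begins 54 mm behind the grasp point. The pads swing forward as they close: fully open they stand 13 mm farther back than shut.
Start: joints at [1.05, 0.521, -0.036, 1.599, 0.021, 1.021, -0.113], TCP at [0.272, -0.563, 0.231] pointing down, gripper open.
Joint ranges: [-2.91, 2.91], [-0.3, 2.13], [-1.5, 1.42], [0.17, 2.43], [-1.26, 4.41], [0.16, 1.93], [-2.52, 2.52]. Speed limits (rad/s): [1.89, 1.89, 2.39, 2.39, 3.01, 3.01, 3.01].

### API

Orientations are given as a rotation vector (axis times angle).
In Python, from cell import get_obs, snapshot, hand_in, hold_point_z gives the robot as it stands.
- The arm moves only by the tool carry_out, never from a script. Its argument "series" is a list of rows, each a list of 7 numbers: the turn, a rotation vector about the tool's x, y, z in units of 180 degrees (1.0 is 180 degrees), then the shift along the tool's x, y, z in units of 150 mm (1.0 is 150 mm), then the closure, from -1 (fully open) to 1 (shut). In form: [[rx, ry, rz, tx, ty, tz, fingers], ...]. A call has 1 to 12 rows; each row is the pose to reach, as a shift and turn from the pose commanded when the call began, along the tool's axes at that moment, turning the shorter way round; what a row does not reach only later rows make up. A row lasts 1/12 s, in which the tool goes at most 41.7 mm and 7.16 degrees, less where a joint would pass 70% of its speed; a pose out of reach is approached as far as the arm can. A call with a number of a shift or a turn outside -1 to 1 is refused whole. A call with a gripper value outside its range is refused whole. The fingers move at their own pace and stop on an object; "force" is the grip in N (left out, the last holds). Time passes only in rows, so rows that repeat a pose let the fingers close. It gives the time, the measured TCP pose, the force, the opening and the grip force at its end, in the units of the state.
- get_obs(): the state, without advancing time (a new reading comes with each control period).
- snapshot(name): name is "side" or "top"; returns a dict with "frame" (480x640x3 uint8, red, green, blue), "range_z" (480x640 float32, m along the optical axis (not along the pixel's ray), 0 where there is no reading), "intrinsics" (3x3 intrinsics, pixels), "xyz" and "attitude" of the camera in the world. Camera axes: x right, y up, looking along -z (the intrinsics and any distortion apply to the point x, -y, -z); pixel columns grow to the right and rows downward; lengths in m; the calibration is good to about 2 mm. A picture is of the moment at which its call begins.
- hand_in(): hands the job in; it is judged then, once.
The state is a dict: "time": time; "joint_positions": joint angles; "dq": joint speeds; "tau": joint torques, N m; "tcp_pos": TCP position; "tool_rot": TCP orientation; "force": force on the tool from outside, world axes, zero at the start; "moment": the same for the moment, N m; "finger_gap": opening from 0.0 (shut) to 1.0 (fully open); "grasp_force": force on a finger pad.
Only numpy, scipy, OpenCV 4.12 (cv2) and the standard library are available. Lean on these libraries where they do the work, as an engineer would, in place of code of your own. Each camera call takes 0.05 s, during which the arm holds its last target. There are 200 camera calls.

### The job

Turn the paint carousel until the bay with the two yellow canisters stands in front, clear of the clear cover. Then lift each yellow canister to feel whether it is full (heavy) or empty (light), and stand it gently and upright, every full one in the blue tray and every empty one in the brown cardboard box; both may be full, both empty, or one of each. Leave the red and blue canisters in their places on the carousel, and do not disturb the water glass or the ink roller.

Things in the scene. Friction and masses are not known exactly. Their poses are not given: they have to be found in the camera images.
- cover: fixed stand of the carousel with a clear roof over its rear part; origin on the carousel's axis at table height. Its -x axis is the open front, facing roughly to the robot. The roof, 6 mm thick with its underside 175 mm above the table, covers from x = +20 to +200 mm of this frame, y from -212 to +212 mm, on four thin posts at x = 60 and 190, y = -205 and 205; at x below +20 mm it is open above
- turntable (a joint): angle of the carousel, rad, counter-clockwise from above positive, 0 at the start whatever its heading. It turns freely both ways, more than a full turn, with light friction (about 1 N at the pegs), and stays where it is left
- hub (a point): centre of the carousel's top surface, on its axis (26 mm above the table); its x axis points through the middle of the yellow bay, z up. The carousel is a wooden disc of 188 mm radius with a hub post (18 mm radius, 60 mm tall) and three dividers 30 mm tall from the hub to 147 mm radius, at 60, 180 and 300 degrees from this x axis
- peg (a point): top of one of six black upright pegs on the carousel (16 mm diameter, 95 mm tall above its top surface), the one in front of the yellow bay; all stand at 172 mm radius, every 60 degrees round, this one at 0 degrees from the hub's x axis. They are for turning it: push one sideways with closed fingers from above
- yellow_bay (a point): point on the carousel's top surface, 100 mm from the hub, at the middle of the bay that holds the two yellow canisters, which stand at about 27 degrees to either side of it, 100 mm from the hub; turns with the carousel
- red_bay (a point): point on the carousel's top surface, 100 mm from the hub, at the middle of the bay that holds the red canister; turns with the carousel
- blue_bay (a point): point on the carousel's top surface, 100 mm from the hub, at the middle of the bay that holds the blue canister; turns with the carousel
- yellow_a: the first yellow canister: the same object as yellow_a_mid; origin at the centre of its foot, z along its axis
- yellow_b: the second yellow canister: the same object as yellow_b_mid; origin at the centre of its foot, z along its axis
- yellow_a_mid (a point): closed opaque round canister, yellow, white lid, pale paper band; 56 mm diameter, 110 mm tall, straight sides; point at its axis, half-way up (55 mm above its foot), z along its axis. Full it weighs about 0.4 to 0.5 kg, empty about 0.1 kg; nothing about its look tells which. Grips well from above across its upper half.
- yellow_b_mid (a point): closed opaque round canister, yellow, white lid, pale paper band; 56 mm diameter, 110 mm tall, straight sides; point at its axis, half-way up (55 mm above its foot), z along its axis. Full it weighs about 0.4 to 0.5 kg, empty about 0.1 kg; nothing about its look tells which. Grips well from above across its upper half. Looks the same as the other yellow one
- red_can_mid (a point): closed opaque round canister, red, white lid, pale paper band; 56 mm diameter, 110 mm tall, straight sides; point at its axis, half-way up (55 mm above its foot), z along its axis. Stands in the red bay; to be left there
- blue_can_mid (a point): closed opaque round canister, blue, white lid, pale paper band; 56 mm diameter, 110 mm tall, straight sides; point at its axis, half-way up (55 mm above its foot), z along its axis. Stands in the blue bay; to be left there
- tray: fixed blue tray for full canisters, open above, 210 mm (its x) by 110 mm (its y) outside, 30 mm tall, walls 5 mm, floor 5 mm above the table; origin at the centre of its underside. Holds two canisters side by side along its x (at -45 and +45 mm)
- crate: fixed low brown cardboard box for empty canisters, of the same size and shape as the blue tray; origin at the centre of its underside. Holds two canisters side by side along its x (at -45 and +45 mm)
- glass: bystander: open water glass, 72 mm diameter, 100 mm tall; origin at the centre of its foot
- roller: bystander: ink roller lying down, a dark rubber roll 120 mm long (along y) and 44 mm in diameter, centred over the origin, with a wooden handle reaching 175 mm to its +x; origin on the table under the roll

How it is judged:
On the way:
1. the middle of the yellow bay is turned to the front (at least 60 mm on the open side of the hub, seen from the cover) (x of yellow_bay in the frame of cover below -0.06 m), for 0.2 s.
At the end, for the whole second after the job is handed in: Each yellow canister stands upright (within 0.1 rad) and at rest on the floor of its box: a full one in the blue tray, an empty one in the brown cardboard box (judged by the weight it puts there: over or under 2.5 N). The red and blue canisters still stand upright in their bays on the carousel (((x of yellow_a_mid in the frame of tray between -0.1 and 0.1 m and y of yellow_a_mid in the frame of tray between -0.05 and 0.05 m and z of yellow_a_mid in the frame of tray below 0.07 m and contact force between yellow_a and tray above 2.5 N) or (x of yellow_a_mid in the frame of crate between -0.1 and 0.1 m and y of yellow_a_mid in the frame of crate between -0.05 and 0.05 m and z of yellow_a_mid in the frame of crate below 0.07 m and contact force between yellow_a and crate between 0.4 and 2.5 N)) and angle between each of yellow_a_mid, yellow_b_mid, red_can_mid, blue_can_mid's own z axis and vertical below 0.1 rad and linear speed of each of yellow_a, yellow_b below 0.02 m/s and ((x of yellow_b_mid in the frame of tray between -0.1 and 0.1 m and y of yellow_b_mid in the frame of tray between -0.05 and 0.05 m and z of yellow_b_mid in the frame of tray below 0.07 m and contact force between yellow_b and tray above 2.5 N) or (x of yellow_b_mid in the frame of crate between -0.1 and 0.1 m and y of yellow_b_mid in the frame of crate between -0.05 and 0.05 m and z of yellow_b_mid in the frame of crate below 0.07 m and contact force between yellow_b and crate between 0.4 and 2.5 N)) and distance between red_can_mid and red_bay below 0.08 m and distance between blue_can_mid and blue_bay below 0.08 m); the robot touches nothing.
It fails at once if the red or the blue canister is taken or knocked from its place on the carousel (distance between red_can_mid and red_bay above 0.08 m or distance between blue_can_mid and blue_bay above 0.08 m).
It fails at once if a yellow canister is tipped over (by more than about 35 degrees) (angle between any of yellow_a_mid, yellow_b_mid's own z axis and vertical above 0.6 rad).
It fails at once if a yellow canister is dropped or thrown into the tray or the box (reaches its floor faster than 0.7 m/s, as after a free fall of 25 mm or more) ((linear speed of yellow_a above 0.7 m/s and ((z of yellow_a_mid in the frame of tray below 0.09 m and horizontal distance between yellow_a_mid and tray below 0.1 m) or (z of yellow_a_mid in the frame of crate below 0.09 m and horizontal distance between yellow_a_mid and crate below 0.1 m))) or (linear speed of yellow_b above 0.7 m/s and ((z of yellow_b_mid in the frame of tray below 0.09 m and horizontal distance between yellow_b_mid and tray below 0.1 m) or (z of yellow_b_mid in the frame of crate below 0.09 m and horizontal distance between yellow_b_mid and crate below 0.1 m)))).
It fails at once if the water glass or the ink roller is pushed by more than 30 mm (distance of any of glass, roller from where it was at the start of the episode above 0.03 m).
It also fails if it takes over 72 s, if anything falls off the work surface, if the arm or the gripper's body presses on something with over 40 N, if the wrist force passes 120 N, or if a joint passes its speed limit or range.

## Working session

There is one attempt and no reset: what is moved stays moved. The work goes in short steps, Python scripts to look and compute and a tool call to move; the robot and the scene stay as the last step left them, time stands still between calls to the robot, and variables do not carry over. Pictures are saved under pics/ and viewed, at most 10 in all, crops included, and the job is handed in when it is done.

Besides the shell and the picture viewer there is one more tool, called after "Request:" as name(argument=value, ...) on one line, values as JSON. carry_out: Moves the arm, as the interface text tells. Shifts and turns lie within -1 to 1; 1 stands for 150 mm of shift or 180 degrees of turn. Its arguments: {"type":"object","properties":{"series":{"type":"array","items":{"type":"array","items":{"type":"number","minimum":-1,"maximum":1}}},"force":{"type":"number"}},"required":["series"]}

```bash
mkdir -p pics
cat > h.py <<'E'
import numpy as np,cv2
from cell import *
from scipy.spatial.transform import Rotation as R
def rot(a):
    a=np.array(a,float)
    return a if a.shape==(3,3) else (R.from_rotvec(a).as_matrix() if a.size==3 else R.from_quat(a).as_matrix())
def look(n,f=None):
    s=snapshot(n)
    if f: cv2.imwrite(f,s['frame'][:,:,::-1])
    K=s['intrinsics'];d=s['range_z'];v,u=np.mgrid[:480,:640]
    P=np.stack([(u-K[0,2])/K[0,0]*d,-(v-K[1,2])/K[1,1]*d,-d],-1)
    W=P@rot(s['attitude']).T+np.array(s['xyz']); W[d==0]=np.nan
    return s,W
E
python3 - <<'E'
from h import *
o=get_obs();print({k:np.round(v,3) for k,v in o.items()},hold_point_z)
for n in('side','top'):
    s,W=look(n,f'pics/{n}0.png');print(n,s['xyz'],s['attitude'],s['intrinsics']);np.save(n+'.npy',W)
E
```

```text
{'time': np.float64(0.0), 'joint_positions': array([ 1.05 ,  0.522, -0.036,  1.6  ,  0.021,  1.021, -0.113]), 'dq': array([-0.001, -0.002,  0.003, -0.001, -0.001, -0.001,  0.001]), 'tau': array([ 2.0000e-03, -9.2710e+01,  1.9800e+00, -3.6994e+01,  1.8000e-02,
        8.0000e-03,  0.0000e+00]), 'tcp_pos': array([ 0.272, -0.562,  0.231]), 'tool_rot': array([-3.061e+00, -7.020e-01,  1.000e-03]), 'force': array([ 0.285, -0.173, -0.044]), 'moment': array([-0.001, -0.021,  0.041]), 'grasp_force': np.float64(0.0), 'finger_gap': np.float64(1.0)} 0.0187
side [0.19922721 0.81465649 0.90417271] [ 0.26551545 -1.12642164 -2.45169046] [[519.90366162   0.         316.36477063]
 [  0.         519.90366162 241.69933641]
 [  0.           0.           1.        ]]
top [ 4.41745741e-01 -2.42686238e-04  1.05478160e+00] [ 0.13277255 -0.17029151 -1.53695893] [[465.42584521   0.         320.12756673]
 [  0.         465.42584521 243.52780129]
 [  0.           0.           1.        ]]
```

View pics/top0.png

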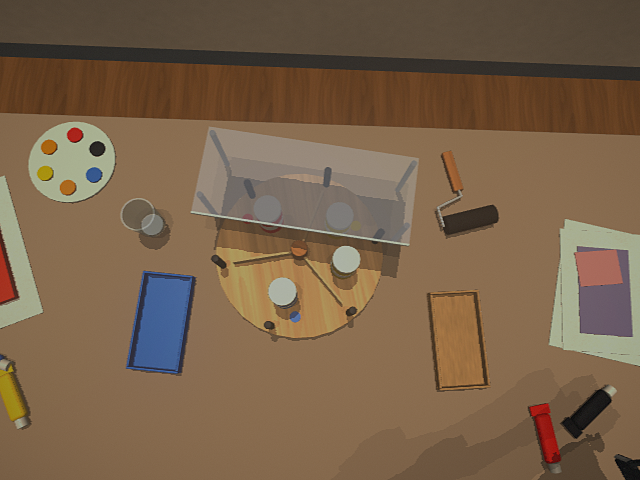

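View pics/side0.png

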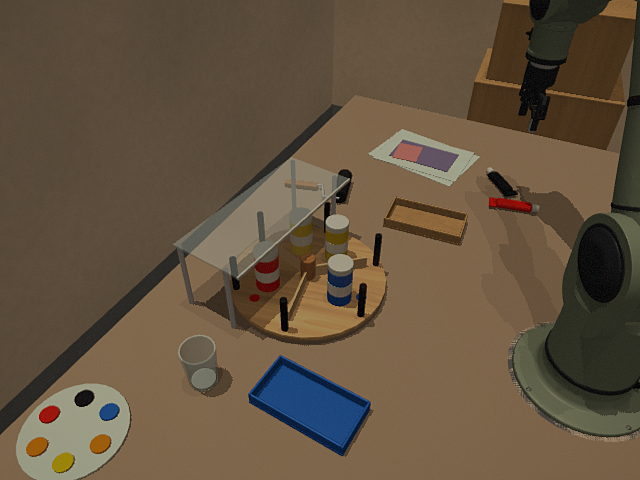

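The top view shows the hub at about (299,248) and the yellow lids at (346,259) and (340,215, under the roof). The blue lid is at (283,292) and the red at (267,209). The tray is on the left around (160,322), the crate on the right around (457,340). The pegs show at (219,261), (269,325), (351,311) and (378,236).

```bash
cat >> h.py <<'E'
def onplane(s,u,v,z):
    K=s['intrinsics'];r=rot(s['attitude'])@np.array([(u-K[0,2])/K[0,0],-(v-K[1,2])/K[1,1],-1])
    c=np.array(s['xyz']);return (c+r*(z-c[2])/r[2])[:2]
def fitc(pts,r):
    from scipy.optimize import least_squares
    return least_squares(lambda c:np.hypot(*(pts-c).T)-r,pts.mean(0),loss='soft_l1',f_scale=.003).x
E
python3 - <<'E'
from h import *
s,W=look('top')
for n,(u,v,z) in dict(hub=(299,244,.086),ya=(346,260,.136),yb=(340,215,.136),blue=(283,292,.136),red=(267,209,.136),roofL=(192,213,.181),roofR=(409,244,.181),roofRL=(210,128,.181),roofRR=(418,158,.181),p0=(217,258,.121),p1=(267,325,.121),p2=(352,311,.121),p3=(380,234,.121),p4=(326,170,.121)).items():
    print(n,np.round(onplane(s,u,v,z),3),np.round(W[v,u],3))
f=cv2.cvtColor(s['frame'],cv2.COLOR_RGB2HSV)
def rect(m,n):
    k,l,st,c=cv2.connectedComponentsWithStats(m.astype(np.uint8));i=1+np.argmax(st[1:,4])
    p=W[l==i];p=p[~np.isnan(p).any(1)];p=p[p[:,2]>.018]
    (c,w,a)=cv2.minAreaRect(p[:,:2].astype(np.float32));print(n,np.round(c,3),np.round(w,3),round(a,1),len(p))
V,U=np.mgrid[:480,:640]
z=W[:,:,2]
rect((U>115)&(U<205)&(V>262)&(V<385)&(z>.018),'tray');rect((U>415)&(U<500)&(V>280)&(V<400)&(z>.018),'crate')
# lids
for n,(u,v) in dict(ya=(346,260),blue=(283,292)).items():
    m=(abs(z-.136)<.006)&(np.hypot(U-u,V-v)<22);print(n,np.round(np.nanmean(W[m],0),3),np.round(np.ptp(W[m],0),3))
# disc
m=(abs(z-.026)<.005)&(V>245)&(U>200)&(U<400);e=W[m][:,:2]
h=cv2.convexHull(e.astype(np.float32))[:,0];h=h[h[:,0]<.40+.05];c=fitc(h,.188);print('disc',c)
E
```

```text
hub [0.63  0.024] [0.629 0.024 0.089]
ya [ 0.59  -0.073] [ 0.591 -0.073  0.133]
yb [ 0.683 -0.059] [ 0.672 -0.056  0.178]
blue [0.523 0.051] [0.523 0.051 0.135]
red [0.691 0.09 ] [0.679 0.086 0.179]
roofL [0.666 0.229] [0.667 0.23  0.176]
roofR [ 0.618 -0.19 ] [ 0.618 -0.19   0.179]
roofRL [0.842 0.207] [0.843 0.208 0.178]
roofRR [ 0.794 -0.21 ] [ 0.794 -0.21   0.18 ]
p0 [0.589 0.187] [0.59  0.188 0.117]
p1 [0.458 0.08 ] [0.458 0.08  0.121]
p2 [ 0.49  -0.087] [ 0.49  -0.087  0.121]
p3 [ 0.649 -0.143] [ 0.636 -0.134  0.18 ]
p4 [ 0.784 -0.029] [ 0.762 -0.027  0.181]
tray [0.463 0.319] [0.112 0.21 ] 85.8 967
crate [ 0.442 -0.332] [0.21  0.111] 4.9 933
ya [ 0.593 -0.073  0.135] [0.056 0.055 0.01 ]
blue [0.525 0.052 0.135] [0.056 0.056 0.01 ]
disc [0.62338445 0.02362938]
```

```bash
cat >> h.py <<'E'
def D(yaw):  # tool down; tool x at yaw
    c,s=np.cos(yaw),np.sin(yaw);return np.array([[c,s,0],[s,-c,0],[0,0,-1]])
def rows(wps,g,yaw=np.pi/4):
    o=get_obs();R0=rot(o['tool_rot']);p=np.array(o['tcp_pos']);r=R.from_matrix(R0.T@D(yaw)).as_rotvec()/np.pi
    for w in wps: print([*map(float,np.round(r,3)),*map(float,np.round(R0.T@(np.array(w)-p)/.15,3)),g])
E
python3 - <<'E'
from h import *
H=np.array([.622,.0235]);P=lambda a,z=.08:[*(H+.172*np.array([np.cos(np.radians(a)),np.sin(np.radians(a))])),z]
rows([P(-122,.2),P(-122)],1)
print('arc');
# rows relative to P(-122) in the yaw-45 frame
B=D(np.pi/4);q=np.array(P(-122))
for a in [-124,-127,-131,-135,-139,-143,-147,-151,-155,-159,-163,-167,-171,-175,-179,-183,-187,-191,-195,-199,-203,-207,-211,-215,-219,-223,-227,-230,-233,-235,-237,-238,-239]: print(a,np.round(B.T@(np.array(P(a))-q)/.15,2))
E
```

```text
[-0.0, -0.0, -0.107, 2.83, -1.889, 0.207, 1]
[-0.0, -0.0, -0.107, 2.83, -1.888, 1.007, 1]
arc
-124 [-0.01 -0.04  0.  ]
-127 [-0.02 -0.1   0.  ]
-131 [-0.03 -0.18  0.  ]
-135 [-0.03 -0.26  0.  ]
-139 [-0.03 -0.34  0.  ]
-143 [-0.02 -0.42  0.  ]
-147 [-0.  -0.5  0. ]
-151 [ 0.02 -0.57  0.  ]
-155 [ 0.04 -0.65  0.  ]
-159 [ 0.07 -0.72  0.  ]
-163 [ 0.1 -0.8  0. ]
-167 [ 0.14 -0.87  0.  ]
-171 [ 0.19 -0.93  0.  ]
-175 [ 0.24 -1.    0.  ]
-179 [ 0.29 -1.05  0.  ]
-183 [ 0.35 -1.11  0.  ]
-187 [ 0.41 -1.16  0.  ]
-191 [ 0.48 -1.21  0.  ]
-195 [ 0.54 -1.25  0.  ]
-199 [ 0.61 -1.29  0.  ]
-203 [ 0.69 -1.32  0.  ]
-207 [ 0.76 -1.35  0.  ]
-211 [ 0.84 -1.37  0.  ]
-215 [ 0.92 -1.39  0.  ]
-219 [ 1.  -1.4  0. ]
-223 [ 1.08 -1.4   0.  ]
-227 [ 1.16 -1.4   0.  ]
-230 [ 1.22 -1.4   0.  ]
-233 [ 1.28 -1.39  0.  ]
-235 [ 1.32 -1.39  0.  ]
-237 [ 1.36 -1.38  0.  ]
-238 [ 1.38 -1.38  0.  ]
-239 [ 1.39 -1.37  0.  ]
```

Request:
carry_out(series=[[0, 0, -0.107, 0.95, -0.63, 0.1, 1], [0, 0, -0.107, 0.95, -0.63, 0.1, 1], [0, 0, -0.107, 0.95, -0.63, 0.1, 1], [0, 0, -0.107, 0.95, -0.63, 0.1, 1], [0, 0, -0.107, 0.95, -0.63, 0.1, 1]])

```text
time: 0.57
tcp_pos: [0.3632, -0.4091, 0.2159]
tool_rot: [-2.895, -1.214, -0.003]
force: [0.8, -0.0, -0.4]
finger_gap: 0.304
grasp_force: 0.0
```

Run:
```python
from h import *
rows([[.531,-.122,.2],[.531,-.122,.08]],1)
```

```text
[-0.0, -0.001, 0.003, 2.149, -0.543, 0.112, 1]
[-0.0, -0.001, 0.003, 2.147, -0.542, 0.912, 1]
```

Request:
carry_out(series=[[0, 0, 0, 1, -0.25, 0.05, 1], [0, 0, 0, 1, -0.25, 0.05, 1], [0, 0, 0, 1, -0.25, 0.05, 1], [0, 0, 0, 1, -0.25, 0.05, 1], [0, 0, 0, 1, -0.25, 0.05, 1]])

```text
time: 0.98
tcp_pos: [0.4419, -0.2769, 0.2086]
tool_rot: [-2.896, -1.214, -0.003]
force: [0.5, -0.0, 0.8]
finger_gap: -0.0
grasp_force: 0.0
```

Run:
```python
from h import *
rows([[.531,-.122,.2],[.531,-.122,.08]],1)
```

```text
[-0.0, -0.001, 0.003, 1.153, -0.3, 0.06, 1]
[-0.0, -0.001, 0.003, 1.151, -0.3, 0.86, 1]
```

Request:
carry_out(series=[[0, 0, 0, 1, -0.26, 0, 1], [0, 0, 0, 1, -0.26, 0, 1], [0, 0, 0, 1, -0.26, 0, 1], [0, 0, 0, 1, -0.26, 0, 1], [0, 0, 0, 1, -0.28, 0.2, 1], [0, 0, 0, 1, -0.28, 0.4, 1]])

```text
time: 1.48
tcp_pos: [0.5164, -0.1448, 0.149]
tool_rot: [2.898, 1.209, 0.005]
force: [1.0, -1.7, 0.3]
finger_gap: 0.004
grasp_force: 0.0
```

Run:
```python
from h import *
rows([[.531,-.122,.2],[.531,-.122,.08]],1)
```

```text
[0.001, -0.001, 0.002, 0.177, -0.037, -0.34, 1]
[0.001, -0.001, 0.002, 0.176, -0.039, 0.46, 1]
```

Request:
carry_out(series=[[0, 0, 0, 0.17, -0.04, 0.1, 1], [0, 0, 0, 0.17, -0.04, 0.3, 1], [0, 0, 0, 0.17, -0.04, 0.46, 1], [0, 0, 0, 0.17, -0.04, 0.46, 1]])

```text
time: 1.82
tcp_pos: [0.5264, -0.1239, 0.0759]
tool_rot: [-2.898, -1.204, 0.008]
force: [-1.7, 0.5, -0.5]
finger_gap: -0.002
grasp_force: 0.0
```

Request:
carry_out(series=[[0, 0, 0, -0.01, -0.04, 0, 1], [0, 0, 0, -0.02, -0.1, 0, 1], [0, 0, 0, -0.03, -0.18, 0, 1], [0, 0, 0, -0.03, -0.26, 0, 1], [0, 0, 0, -0.03, -0.34, 0, 1], [0, 0, 0, -0.02, -0.42, 0, 1], [0, 0, 0, 0, -0.5, 0, 1], [0, 0, 0, 0.02, -0.57, 0, 1], [0, 0, 0, 0.04, -0.65, 0, 1], [0, 0, 0, 0.07, -0.72, 0, 1], [0, 0, 0, 0.1, -0.8, 0, 1], [0, 0, 0, 0.14, -0.87, 0, 1]])

```text
time: 2.82
tcp_pos: [0.45, -0.0166, 0.0797]
tool_rot: [-2.901, -1.204, 0.002]
force: [0.4, -1.0, 0.9]
finger_gap: 0.002
grasp_force: 0.0
```

Request:
carry_out(series=[[0, 0, 0, 0.05, -0.06, 0, 1], [0, 0, 0, 0.1, -0.12, 0, 1], [0, 0, 0, 0.16, -0.17, 0, 1], [0, 0, 0, 0.22, -0.23, 0, 1], [0, 0, 0, 0.28, -0.28, 0, 1], [0, 0, 0, 0.35, -0.33, 0, 1], [0, 0, 0, 0.41, -0.37, 0, 1], [0, 0, 0, 0.48, -0.41, 0, 1], [0, 0, 0, 0.56, -0.44, 0, 1], [0, 0, 0, 0.63, -0.47, 0, 1], [0, 0, 0, 0.71, -0.49, 0, 1], [0, 0, 0, 0.79, -0.51, 0, 1]])

```text
time: 3.82
tcp_pos: [0.4811, 0.1214, 0.0798]
tool_rot: [2.902, 1.204, -0.0]
force: [-0.4, -0.6, 0.7]
finger_gap: 0.0
grasp_force: 0.0
```

Request:
carry_out(series=[[0, 0, 0, 0.08, -0.01, 0, 1], [0, 0, 0, 0.16, -0.01, 0, 1], [0, 0, 0, 0.24, -0.01, 0, 1], [0, 0, 0, 0.3, -0.01, 0, 1], [0, 0, 0, 0.36, 0, 0, 1], [0, 0, 0, 0.4, 0, 0, 1], [0, 0, 0, 0.44, 0.01, 0, 1], [0, 0, 0, 0.46, 0.01, 0, 1], [0, 0, 0, 0.47, 0.02, 0, 1], [0, 0, 0, 0.47, 0.02, 0, 1]])

```text
time: 4.65
tcp_pos: [0.5327, 0.1681, 0.0798]
tool_rot: [2.902, 1.204, 0.0]
force: [-0.6, 0.1, 0.2]
finger_gap: -0.003
grasp_force: 0.0
```

Run:
```python
from h import *
s,W=look('top','pics/top1.png');z=W[:,:,2];print(get_obs()['tcp_pos'])
m=((abs(z-.135)<.008)).astype(np.uint8)
k,l,st,c=cv2.connectedComponentsWithStats(m)
for i in range(1,k):
    if st[i,4]>100: print(c[i].round(),st[i,4],np.round(np.nanmean(W[l==i],0),3),np.round(np.ptp(W[l==i],0),3))
```

```text
[0.53247741 0.16795369 0.07979332]
[256. 226.] 107 [0.655 0.11  0.134] [0.014 0.045 0.011]
[270. 285.] 641 [0.537 0.077 0.135] [0.055 0.055 0.012]
[316. 291.] 634 [ 0.526 -0.013  0.135] [0.054 0.054 0.013]
```

View pics/top1.png

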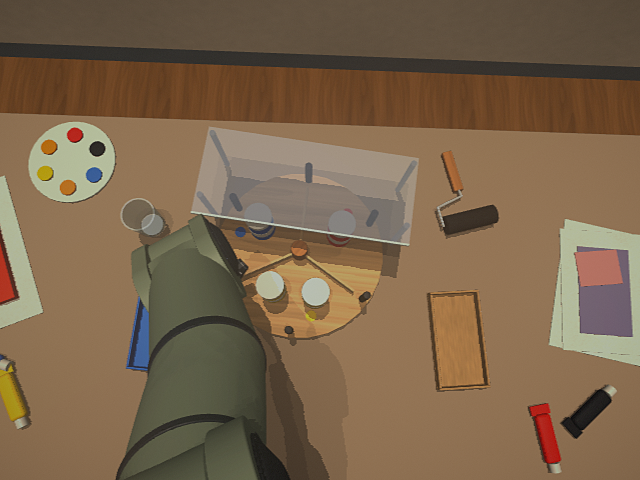

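The yellow bay is now at the front, with lids at (270,285) and (316,291), clear of the roof edge. The blue lid at (258,218) and the red at (341,224) are under the cover.

Run:
```python
from h import *
rows([[.533,.168,.2],[.537,.077,.2],[.537,.077,.087],[.537,.077,.167]],-1)
```

```text
[0.0, 0.0, 0.0, 0.003, 0.002, -0.801, -1]
[0.0, 0.0, 0.0, -0.408, 0.45, -0.801, -1]
[0.0, 0.0, 0.0, -0.408, 0.45, -0.048, -1]
[0.0, 0.0, 0.0, -0.408, 0.45, -0.581, -1]
```

Request:
carry_out(series=[[0, 0, 0, 0, 0, -0.25, 1], [0, 0, 0, 0, 0, -0.5, 1], [0, 0, 0, 0, 0, -0.8, 0], [0, 0, 0, -0.1, 0.1, -0.8, -1], [0, 0, 0, -0.3, 0.3, -0.8, -1], [0, 0, 0, -0.41, 0.45, -0.8, -1], [0, 0, 0, -0.41, 0.45, -0.8, -1], [0, 0, 0, -0.41, 0.45, -0.8, -1], [0, 0, 0, -0.41, 0.45, -0.8, -1]])

```text
time: 5.45
tcp_pos: [0.5367, 0.0772, 0.1999]
tool_rot: [-2.901, -1.204, -0.0]
force: [-0.1, 0.8, 0.8]
finger_gap: 0.974
grasp_force: 0.0
```

Request:
carry_out(series=[[0, 0, 0, 0, 0, 0.2, -1], [0, 0, 0, 0, 0, 0.4, -1], [0, 0, 0, 0, 0, 0.6, -1], [0, 0, 0, 0, 0, 0.75, -1], [0, 0, 0, 0, 0, 0.75, -1], [0, 0, 0, 0, 0, 0.75, -1]])

```text
time: 5.95
tcp_pos: [0.5362, 0.0779, 0.087]
tool_rot: [-2.9, -1.206, 0.003]
force: [-0.8, 0.1, 0.3]
finger_gap: 0.999
grasp_force: 0.0
```

Request:
carry_out(series=[[0, 0, 0, 0, 0, 0, 1], [0, 0, 0, 0, 0, 0, 1], [0, 0, 0, 0, 0, 0, 1], [0, 0, 0, 0, 0, 0, 1], [0, 0, 0, 0, 0, 0, 1], [0, 0, 0, 0, 0, 0, 1], [0, 0, 0, 0, 0, 0, 1], [0, 0, 0, 0, 0, 0, 1]], force=40)

```text
time: 6.62
tcp_pos: [0.5378, 0.0772, 0.089]
tool_rot: [2.901, 1.204, 0.004]
force: [-1.5, -0.5, 9.9]
finger_gap: 0.654
grasp_force: 40.6
```

Request:
carry_out(series=[[0, 0, 0, 0, 0, -0.05, 1], [0, 0, 0, 0, 0, -0.15, 1], [0, 0, 0, 0, 0, -0.3, 1], [0, 0, 0, 0, 0, -0.45, 1], [0, 0, 0, 0, 0, -0.55, 1], [0, 0, 0, 0, 0, -0.6, 1], [0, 0, 0, 0, 0, -0.6, 1], [0, 0, 0, 0, 0, -0.6, 1], [0, 0, 0, 0, 0, -0.6, 1], [0, 0, 0, 0, 0, -0.6, 1]])

```text
time: 7.45
tcp_pos: [0.5363, 0.0769, 0.1763]
tool_rot: [-2.901, -1.204, 0.002]
force: [-0.3, -0.7, -4.7]
finger_gap: 0.653
grasp_force: 43.8
```

Request:
carry_out(series=[[0, 0, 0, 0, 0, 0, 1], [0, 0, 0, 0, 0, 0, 1], [0, 0, 0, 0, 0, 0, 1], [0, 0, 0, 0, 0, 0, 1]])

```text
time: 7.78
tcp_pos: [0.5368, 0.077, 0.1771]
tool_rot: [-2.901, -1.204, 0.001]
force: [-0.8, -0.5, -4.0]
finger_gap: 0.649
grasp_force: 43.8
```

Run:
```python
from h import *
s,W=look('top');z=W[:,:,2]
print(get_obs()['force'])
print('tray +-45 candidates')
c=np.array([.463,.319]);d=np.array([np.cos(np.radians(-4.2)),np.sin(np.radians(-4.2))])
print(c+.045*d,c-.045*d)
c=np.array([.442,-.332]);d=np.array([np.cos(np.radians(4.9)),np.sin(np.radians(4.9))]);print(c+.045*d,c-.045*d)
print(np.round(onplane(s,168,322,.005),3),np.round(onplane(s,457,341,.005),3))
```

```text
[-1.2498523  -0.40695935 -4.17728117]
tray +-45 candidates
[0.50787915 0.31570428] [0.41812085 0.32229572]
[ 0.48683554 -0.32815624] [ 0.39716446 -0.33584376]
[0.461 0.308] [ 0.437 -0.333]
```

Force reads −4.2 N, so this canister is full and goes in the tray.

Run:
```python
from h import *
rows([[.537,.077,.215],[.508,.316,.215],[.508,.316,.069]],1)
```

```text
[-0.0, 0.0, 0.0, 0.001, 0.001, -0.252, 1]
[-0.0, 0.0, 0.0, 0.993, -1.261, -0.252, 1]
[-0.0, 0.0, 0.0, 0.993, -1.261, 0.721, 1]
```

Request:
carry_out(series=[[0, 0, 0, 0, 0, -0.1, 1], [0, 0, 0, 0, 0, -0.2, 1], [0, 0, 0, 0.03, -0.04, -0.25, 1], [0, 0, 0, 0.1, -0.13, -0.25, 1], [0, 0, 0, 0.2, -0.25, -0.25, 1], [0, 0, 0, 0.3, -0.38, -0.25, 1], [0, 0, 0, 0.4, -0.51, -0.25, 1], [0, 0, 0, 0.5, -0.64, -0.25, 1], [0, 0, 0, 0.6, -0.76, -0.25, 1], [0, 0, 0, 0.7, -0.89, -0.25, 1], [0, 0, 0, 0.76, -0.96, -0.25, 1], [0, 0, 0, 0.78, -1, -0.25, 1]])

```text
time: 8.83
tcp_pos: [0.5125, 0.2683, 0.2146]
tool_rot: [-2.899, -1.208, -0.0]
force: [-1.3, -0.9, -5.1]
finger_gap: 0.655
grasp_force: 44.8
```

Request:
carry_out(series=[[0, 0, 0, 0.05, -0.06, 0, 1], [0, 0, 0, 0.12, -0.15, 0, 1], [0, 0, 0, 0.18, -0.22, 0, 1], [0, 0, 0, 0.21, -0.26, 0, 1], [0, 0, 0, 0.21, -0.26, 0.1, 1], [0, 0, 0, 0.21, -0.26, 0.25, 1], [0, 0, 0, 0.21, -0.26, 0.4, 1], [0, 0, 0, 0.21, -0.26, 0.5, 1], [0, 0, 0, 0.21, -0.26, 0.5, 1], [0, 0, 0, 0.21, -0.26, 0.5, 1]])

```text
time: 9.67
tcp_pos: [0.5078, 0.3152, 0.1396]
tool_rot: [2.901, 1.204, -0.002]
force: [0.2, 0.2, -2.2]
finger_gap: 0.657
grasp_force: 44.8
```

Run:
```python
from h import *
print(get_obs()['force'],get_obs()['tcp_pos'])
rows([[.508,.316,.069]],1)
s,W=look('side','pics/side2.png')
```

```text
[ 0.16895144  0.20706471 -2.21049956] [0.50780882 0.31517537 0.13964247]
[-0.0, 0.0, 0.0, 0.005, -0.003, 0.471, 1]
```

View pics/side2.png

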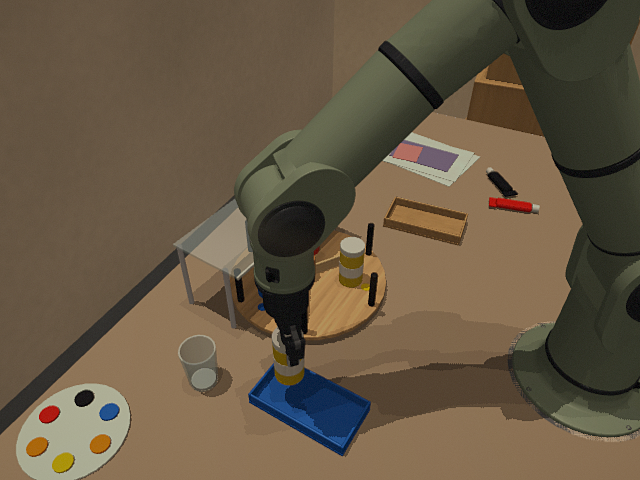

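The canister hangs over the tray at about (289,355). The −2.2 N reading is ambiguous, so I'll take a few more at rest.

Request:
carry_out(series=[[0, 0, 0, 0, 0, 0, 1], [0, 0, 0, 0, 0, 0, 1]])

```text
time: 9.88
tcp_pos: [0.5084, 0.3158, 0.141]
tool_rot: [-2.901, -1.204, -0.003]
force: [0.1, -0.1, -3.8]
finger_gap: 0.658
grasp_force: 44.8
```

Request:
carry_out(series=[[0, 0, 0, 0, 0, 0, 1], [0, 0, 0, 0, 0, 0, 1]])

```text
time: 10.05
tcp_pos: [0.5081, 0.3157, 0.1404]
tool_rot: [-2.901, -1.204, -0.001]
force: [1.1, -0.5, -3.9]
finger_gap: 0.655
grasp_force: 44.8
```

Request:
carry_out(series=[[0, 0, 0, 0, 0, 0, 1], [0, 0, 0, 0, 0, 0, 1]])

```text
time: 10.22
tcp_pos: [0.5079, 0.3156, 0.14]
tool_rot: [-2.902, -1.204, -0.0]
force: [0.1, -0.2, -4.5]
finger_gap: 0.652
grasp_force: 44.8
```

Request:
carry_out(series=[[0, 0, 0, 0, 0, 0, 1], [0, 0, 0, 0, 0, 0, 1]])

```text
time: 10.38
tcp_pos: [0.5078, 0.3156, 0.1398]
tool_rot: [-2.901, -1.205, -0.0]
force: [0.8, -0.4, -4.4]
finger_gap: 0.654
grasp_force: 44.8
```

Request:
carry_out(series=[[0, 0, 0, 0, 0, 0, 1], [0, 0, 0, 0, 0, 0, 1]])

```text
time: 10.55
tcp_pos: [0.5078, 0.3156, 0.1398]
tool_rot: [-2.901, -1.204, 0.0]
force: [0.6, 0.8, -4.0]
finger_gap: 0.654
grasp_force: 44.8
```

Mean is about −4.1 N, so it's full. I'll lower it into the tray.

Request:
carry_out(series=[[0, 0, 0, 0, 0, 0.08, 1], [0, 0, 0, 0, 0, 0.18, 1], [0, 0, 0, 0, 0, 0.28, 1], [0, 0, 0, 0, 0, 0.36, 1], [0, 0, 0, 0, 0, 0.41, 1], [0, 0, 0, 0, 0, 0.44, 1], [0, 0, 0, 0, 0, 0.46, 1], [0, 0, 0, 0, 0, 0.465, 1], [0, 0, 0, 0, 0, 0.47, 1], [0, 0, 0, 0, 0, 0.47, 1]])

```text
time: 11.38
tcp_pos: [0.5081, 0.3157, 0.0697]
tool_rot: [-2.901, -1.204, -0.001]
force: [-0.7, -0.2, -4.3]
finger_gap: 0.651
grasp_force: 44.8
```

Not touching yet, so I'll ease it down further.

Request:
carry_out(series=[[0, 0, 0, 0, 0, 0.007, 1], [0, 0, 0, 0, 0, 0.014, 1], [0, 0, 0, 0, 0, 0.014, 1], [0, 0, 0, 0, 0, 0.014, 1]])

```text
time: 11.72
tcp_pos: [0.5083, 0.3158, 0.0681]
tool_rot: [-2.901, -1.204, -0.002]
force: [-1.4, -1.4, 7.4]
finger_gap: 0.654
grasp_force: 45.6
```

Contact. Releasing and going up.

Request:
carry_out(series=[[0, 0, 0, 0, 0, 0, 0], [0, 0, 0, 0, 0, 0, -0.5], [0, 0, 0, 0, 0, 0, -1], [0, 0, 0, 0, 0, 0, -1], [0, 0, 0, 0, 0, 0, -1], [0, 0, 0, 0, 0, 0, -1], [0, 0, 0, 0, 0, -0.1, -1], [0, 0, 0, 0, 0, -0.3, -1], [0, 0, 0, 0, 0, -0.55, -1], [0, 0, 0, 0, 0, -0.8, -1], [0, 0, 0, 0, 0, -0.9, -1], [0, 0, 0, 0, 0, -0.9, -1]])

```text
time: 12.72
tcp_pos: [0.5093, 0.3166, 0.2064]
tool_rot: [-2.901, -1.204, -0.009]
force: [0.3, -0.4, -0.4]
finger_gap: 1.002
grasp_force: 0.0
```

Request:
carry_out(series=[[0, 0, 0, -0.2, 0.25, 0, -1], [0, 0, 0, -0.4, 0.5, 0, -1], [0, 0, 0, -0.6, 0.75, 0, -1], [0, 0, 0, -0.8, 1, 0, -1], [0, 0, 0, -0.8, 1, 0, -1]])

```text
time: 13.13
tcp_pos: [0.5292, 0.1201, 0.2017]
tool_rot: [2.902, 1.199, -0.002]
force: [0.3, -0.5, 0.3]
finger_gap: 0.998
grasp_force: 0.0
```

Run:
```python
from h import *
rows([[.526,-.013,.2],[.526,-.013,.089]],-1)
```

```text
[0.0, 0.001, -0.001, -0.642, 0.613, 0.013, -1]
[0.0, 0.001, -0.001, -0.64, 0.612, 0.753, -1]
```

Request:
carry_out(series=[[0, 0, 0, -0.2, 0.2, 0, -1], [0, 0, 0, -0.4, 0.39, 0, -1], [0, 0, 0, -0.6, 0.57, 0, -1], [0, 0, 0, -0.64, 0.61, 0, -1], [0, 0, 0, -0.64, 0.61, 0, -1], [0, 0, 0, -0.64, 0.61, 0.2, -1], [0, 0, 0, -0.64, 0.61, 0.4, -1], [0, 0, 0, -0.64, 0.61, 0.6, -1], [0, 0, 0, -0.64, 0.61, 0.75, -1], [0, 0, 0, -0.64, 0.61, 0.75, -1]])

```text
time: 13.97
tcp_pos: [0.524, -0.007, 0.0857]
tool_rot: [-2.898, -1.205, 0.009]
force: [-2.0, -0.5, -0.7]
finger_gap: 1.0
grasp_force: 0.0
```

Request:
carry_out(series=[[0, 0, 0, 0, 0, 0, 1], [0, 0, 0, 0, 0, 0, 1], [0, 0, 0, 0, 0, 0, 1], [0, 0, 0, 0, 0, 0, 1], [0, 0, 0, 0, 0, 0, 1], [0, 0, 0, 0, 0, 0, 1], [0, 0, 0, 0, 0, 0, 1], [0, 0, 0, 0, 0, 0, 1]], force=40)

```text
time: 14.63
tcp_pos: [0.5273, -0.0077, 0.0913]
tool_rot: [2.901, 1.204, 0.004]
force: [-0.1, -0.0, 9.3]
finger_gap: 0.667
grasp_force: 41.6
```

Request:
carry_out(series=[[0, 0, 0, 0, 0, -0.05, 1], [0, 0, 0, 0, 0, -0.15, 1], [0, 0, 0, 0, 0, -0.3, 1], [0, 0, 0, 0, 0, -0.45, 1], [0, 0, 0, 0, 0, -0.6, 1], [0, 0, 0, 0, 0, -0.75, 1], [0, 0, 0, 0, 0, -0.85, 1], [0, 0, 0, 0, 0, -0.85, 1], [0, 0, 0, 0, 0, -0.85, 1], [0, 0, 0, 0, 0, -0.85, 1], [0, 0, 0, 0, 0, -0.85, 1], [0, 0, 0, 0, 0, -0.85, 1]])

```text
time: 15.63
tcp_pos: [0.5259, -0.0078, 0.2165]
tool_rot: [-2.901, -1.204, 0.002]
force: [0.3, -0.3, -0.4]
finger_gap: 0.668
grasp_force: 42.5
```

Request:
carry_out(series=[[0, 0, 0, 0, 0, 0, 1], [0, 0, 0, 0, 0, 0, 1]])

```text
time: 15.8
tcp_pos: [0.5262, -0.0079, 0.2168]
tool_rot: [-2.901, -1.204, 0.001]
force: [0.4, -0.1, -0.9]
finger_gap: 0.668
grasp_force: 42.5
```

Request:
carry_out(series=[[0, 0, 0, 0, 0, 0, 1], [0, 0, 0, 0, 0, 0, 1]])

```text
time: 15.97
tcp_pos: [0.5263, -0.0079, 0.217]
tool_rot: [-2.901, -1.204, 0.0]
force: [-0.3, 0.1, -1.1]
finger_gap: 0.667
grasp_force: 42.5
```

Request:
carry_out(series=[[0, 0, 0, 0, 0, 0, 1], [0, 0, 0, 0, 0, 0, 1]])

```text
time: 16.13
tcp_pos: [0.5264, -0.0079, 0.2172]
tool_rot: [-2.902, -1.204, 0.0]
force: [0.6, 1.2, -1.2]
finger_gap: 0.667
grasp_force: 42.5
```

Run:
```python
from h import *
look('side','pics/side3.png');print('tray');rows([[.418,.322,.217]],1);print('crate');rows([[.442,-.332,.217]],1)
```

```text
tray
[-0.0, 0.0, 0.0, 1.048, -2.064, 0.001, 1]
crate
[-0.0, 0.0, 0.0, -1.927, 1.127, 0.001, 1]
```

View pics/side3.png

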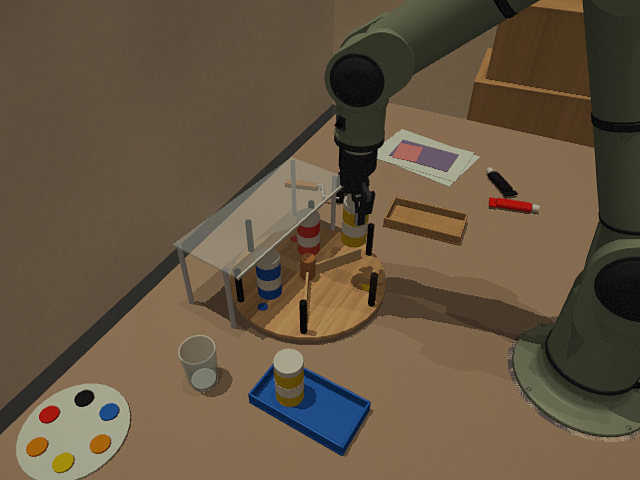

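The first yellow canister stands in the tray at about (289,380), and the second is in the gripper at about (354,220). It reads −1.1 N, so it's empty and goes in the brown box.

Request:
carry_out(series=[[0, 0, 0, -0.04, 0.02, 0, 1], [0, 0, 0, -0.12, 0.07, 0, 1], [0, 0, 0, -0.24, 0.14, 0, 1], [0, 0, 0, -0.38, 0.22, 0, 1], [0, 0, 0, -0.52, 0.3, 0, 1], [0, 0, 0, -0.66, 0.38, 0, 1], [0, 0, 0, -0.8, 0.46, 0, 1], [0, 0, 0, -0.9, 0.53, 0, 1], [0, 0, 0, -0.97, 0.57, 0, 1], [0, 0, 0, -1, 0.58, 0, 1]])

```text
time: 17.02
tcp_pos: [0.4812, -0.1779, 0.2172]
tool_rot: [2.903, 1.2, -0.001]
force: [0.2, -0.2, -1.4]
finger_gap: 0.668
grasp_force: 42.5
```

Request:
carry_out(series=[[0, 0, 0, -0.04, 0.02, 0, 1], [0, 0, 0, -0.12, 0.07, 0, 1], [0, 0, 0, -0.24, 0.14, 0, 1], [0, 0, 0, -0.38, 0.22, 0, 1], [0, 0, 0, -0.52, 0.3, 0, 1], [0, 0, 0, -0.66, 0.38, 0, 1], [0, 0, 0, -0.78, 0.46, 0, 1], [0, 0, 0, -0.88, 0.52, 0, 1], [0, 0, 0, -0.92, 0.54, 0, 1], [0, 0, 0, -0.93, 0.545, 0, 1], [0, 0, 0, -0.93, 0.545, 0, 1], [0, 0, 0, -0.93, 0.545, 0, 1]])

```text
time: 18.02
tcp_pos: [0.442, -0.3308, 0.2172]
tool_rot: [-2.9, -1.206, -0.001]
force: [0.3, 1.1, -1.4]
finger_gap: 0.669
grasp_force: 42.5
```

Request:
carry_out(series=[[0, 0, 0, 0, 0, 0.08, 1], [0, 0, 0, 0, 0, 0.2, 1], [0, 0, 0, 0, 0, 0.34, 1], [0, 0, 0, 0, 0, 0.48, 1], [0, 0, 0, 0, 0, 0.62, 1], [0, 0, 0, 0, 0, 0.74, 1], [0, 0, 0, 0, 0, 0.84, 1], [0, 0, 0, 0, 0, 0.9, 1], [0, 0, 0, 0, 0, 0.94, 1], [0, 0, 0, 0, 0, 0.95, 1], [0, 0, 0, 0, 0, 0.95, 1]])

```text
time: 18.93
tcp_pos: [0.4417, -0.3318, 0.0749]
tool_rot: [2.901, 1.205, 0.0]
force: [-0.1, -0.5, -0.6]
finger_gap: 0.666
grasp_force: 42.5
```

Request:
carry_out(series=[[0, 0, 0, 0, 0, 0.01, 1], [0, 0, 0, 0, 0, 0.02, 1], [0, 0, 0, 0, 0, 0.027, 1], [0, 0, 0, 0, 0, 0.033, 1], [0, 0, 0, 0, 0, 0.033, 1], [0, 0, 0, 0, 0, 0.033, 1]])

```text
time: 19.43
tcp_pos: [0.4417, -0.3322, 0.0703]
tool_rot: [2.901, 1.204, 0.001]
force: [-0.6, 0.5, 7.4]
finger_gap: 0.667
grasp_force: 41.7
```

Request:
carry_out(series=[[0, 0, 0, 0, 0, 0, 0], [0, 0, 0, 0, 0, 0, -0.5], [0, 0, 0, 0, 0, 0, -1], [0, 0, 0, 0, 0, 0, -1], [0, 0, 0, 0, 0, 0, -1], [0, 0, 0, 0, 0, 0, -1], [0, 0, 0, 0, 0, -0.1, -1], [0, 0, 0, 0, 0, -0.3, -1], [0, 0, 0, 0, 0, -0.55, -1], [0, 0, 0, 0, 0, -0.8, -1], [0, 0, 0, 0, 0, -0.9, -1], [0, 0, 0, 0, 0, -0.9, -1]])

```text
time: 20.43
tcp_pos: [0.4428, -0.333, 0.2087]
tool_rot: [2.897, 1.202, 0.005]
force: [0.8, -0.9, -0.0]
finger_gap: 0.998
grasp_force: 0.0
```

Run:
```python
from h import *
look('side','pics/side4.png')
```

```text
(no output)
```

View pics/side4.png

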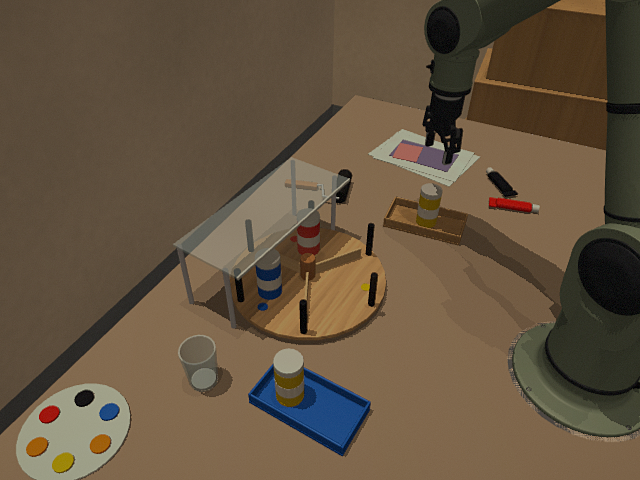

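One canister stands upright in the tray at about (289,380) and the other in the box at about (428,207). Red, blue, the glass and the roller are in place, and the gripper is clear.

```bash
python3 -c "
from cell import *
print(hand_in())"
```

```text
the job is handed in; nothing more can be done
None
```

I turned the carousel, stood the full yellow canister (about 4.1 N) in the blue tray and the empty one (about 1.1 N) in the brown box, and handed in at about 20 s; no verdict came back.

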